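Tighten the gland nut on a coolant manifold

TASK

The two-flat gland nut on the coolant manifold is loose. Grip it with the fingers and run it clockwise until it is finger-tight, then put the spanner whose mouth fits it over the nut and tighten it by a further sixth of a turn (60 degrees) and no more. Lift the spanner off and lay it flat on the bench again.

Things in the scene. Friction and masses are not known exactly. Their poses are not given: they have to be found in the camera images.
- nut_top (a point): Top centre of the brass gland nut, on its upright turning axis (z 0.089). Nut: oblong block 46 mm long (x axis), 26 mm across its two flats (y axis: pinch or spanner here), 28 high; axes turn with it. 29 mm below this point is a round collar's flat top, radius 31: the spanner rests there. Fixed copper tube, 12 thick, goes 19 above this point. Fixed manifold under it: 100 x 90 x 48, foot 130 x 120.
- gland_nut (a joint): Loose turning of the nut, rad, growing clockwise from above: -1.15 to -0.6 at the start, turns with about 0.2 N m; at 0 it is finger-tight and stops on the ferrule (the next 1.2 N m is the spanner's work). It stays near 0 while the spanner tightens; turned back anticlockwise, the nut comes loose again.
- ferrule (a joint): Tightening beyond finger-tight, rad, clockwise from above, nut and ferrule together: 0 at the start, 1.05 = a sixth of a turn. Needs 1.2 N m (11 N at 110 mm from the axis); stays where left. Finger-tight, the nut's long axis lies 30 degrees (plus or minus 11) anticlockwise of the robot's x, so the spanner's handle can point back to the robot's side and be swung clockwise.
- spanner: The larger of two steel open spanners lying flat (the other's mouth is 17 mm, too small). Origin: underside, middle of the mouth; goes on the nut's axis. x points out of the mouth along the nut's length, handle along -x to 215 mm. 16 thick. Mouth 34 wide, from x -28 to +20, head 58 wide; handle 20 wide, grip at x -110. 0.4 kg. About 10 degrees of play each way on the nut; unheld, it tips off.
Not all that is in view belongs to the job. Leave any green or turquoise look-alike of the spanner alone.

How it is judged:
By the outcome, as a careful person would: the job done as asked, in the order asked, and still so for the second after the job is handed in, with the robot touching nothing.
It also fails if it takes over 64 s, if anything falls off the work surface, if the arm or the gripper's body presses on something with over 40 N, if the wrist force passes 120 N, or if a joint passes its speed limit or range.

ROBOT

A 6-joint arm with a two-finger parallel gripper is mounted at the origin on the work surface. World frame = base frame: x ahead of the robot, y to its left, z up, the work surface at z = 0. Lengths are in m, angles in rad, forces in N, time in s.
With the tool pointing down it reaches from about 0.35 to 0.85 m from the base axis. Payload 8.1 kg.
Tool frame: the origin (TCP) lies at the very end of the fingers, on their centre line; the grasp point (between the pads) lies 19 mm behind it (arm.pinch_z is the distance from the TCP to the grasp point, in m); z points along the fingers, y is the line along which they close (so a half turn about z gives the same grasp; the last joint's range is limited). The gripper opens to 85 mm and grips with 20 to 120 N. Pads are 22 mm wide; open, the fingers measure 114 mm over their backs; the gripper's body (76 mm by 85 mm) begins 54 mm behind the grasp point. The pads swing forward as they close: fully open they stand 13 mm farther back than shut.
Start: joints at [-1.355, 0.13, 1.488, -0, 1.523, -0.085], TCP at [0.178, -0.573, 0.205] pointing down, gripper open.
Joint ranges: [-2.96, 2.96], [-0.89, 2.26], [0.02, 2.5], [-1.34, 4.48], [0, 2.73], [-2.66, 2.66]. Speed limits (rad/s): [2.39, 2.39, 2.79, 3.14, 3.14, 3.14].

INTERFACE

Orientations are given as [roll, pitch, yaw] about the fixed x, y, z axes, in that order (R = Rz(yaw) Ry(pitch) Rx(roll)).
In Python, from plant import arm gives the robot as it stands. The module is installed in compiled form; this text tells all that it offers.
- The arm moves only by the tool servo_tool, never from a script. Its argument "increments" is a list of rows, each a list of 4 numbers: the shift along the tool's x, y, z in units of 60 mm (1.0 is 60 mm), then the turn about the tool's z in units of 10 degrees (1.0 is 10 degrees). In form: [[tx, ty, tz, spin], ...]. A call has 1 to 12 rows; each row shifts and turns the commanded pose from where the row before left it, along the tool's axes as they then stand; what a row does not reach is not made up. A row lasts 1/8 s, in which the tool goes at most 62.5 mm and 10.7 degrees, less where a joint would pass 70% of its speed; a pose out of reach is approached as far as the arm can. A call is refused whole if a number of a shift passes 1 or a number of a turn 1, either way. A call with a gripper value outside its range is refused whole. "claw" is the finger opening in mm, from 0 to 85.4, set as the call begins (left out, the last holds). The fingers move at their own pace and stop on an object; "grip_force" is the grip in N (left out, the last holds). Time passes only in rows, so rows that do not move let the fingers close. It gives the time, the measured TCP pose, the force, the opening and the grip force at its end, in the units of the state.
- arm.observe(): the state, without advancing time (a new reading comes with each control period).
- arm.grab_frame(name): name is "side" or "top"; returns a dict with "img" (420x560x3 uint8, red, green, blue), "fovy" (degrees; the focal length in pixels is half the picture's height over the tangent of half this angle, whatever the lens; pixels are square), "cx", "cy" (the principal point, pixels), "distortion" ([k1, k2, p1, p2, k3] as OpenCV has them; the pictures are not rectified), "xyz" and "rotation" of the camera in the world. Camera axes: x right, y down, z forward; pixel columns grow to the right and rows downward; lengths in m; the calibration is good to about 2 mm. A picture is of the moment at which its call begins. There is no depth.
- arm.close_job(): hands the job in; it is judged then, once.
The state is a dict: "t": time; "q": joint angles; "joint_vel": joint speeds; "joint_efforts": joint torques, N m; "position": TCP position; "tool_rot": TCP orientation; "ft_force": force on the tool from outside, world axes, zero at the start; "torque": the same for the moment, N m; "width": finger opening in m; "gripper_force": force on a finger pad.
Only numpy, scipy, OpenCV 4.12 (cv2) and the standard library are available. Lean on these libraries where they do the work, as an engineer would, in place of code of your own. Each camera call takes 0.05 s, during which the arm holds its last target. There are 200 camera calls.

## Working session

There is one attempt and no reset: what is moved stays moved. The work goes in short steps, Python scripts to look and compute and a tool call to move; the robot and the scene stay as the last step left them, time stands still between calls to the robot, and variables do not carry over. Pictures are saved under pics/ and viewed, at most 15 in all, crops included, and the job is handed in when it is done.

Besides the shell and the picture viewer there is one more tool, called after "Call:" in YAML: its name, and indented under it one key for each argument. servo_tool: Moves the arm, as the interface text tells. Its arguments: {"type":"object","properties":{"increments":{"type":"array","items":{"type":"array","items":{"type":"number"}}},"claw":{"type":"number"},"grip_force":{"type":"number"}},"required":["increments"]}

```bash
mkdir -p pics
cat > h.py <<'E'
import numpy as np, cv2
from plant import arm
def K(f):
    h=f["img"].shape[0]; fl=h/2/np.tan(np.radians(f["fovy"])/2)
    return np.array([[fl,0,f["cx"]],[0,fl,f["cy"]],[0,0,1]])
def p2w(f,pts,z):
    u=cv2.undistortPoints(np.array(pts,float).reshape(-1,1,2),K(f),np.array(f["distortion"],float)).reshape(-1,2)
    d=np.c_[u,np.ones(len(u))]@np.array(f["rotation"]).T; o=np.array(f["xyz"])
    return o+d*((np.array(z)-o[2])/d[:,2])[:,None]
def w2p(f,P):
    R=np.array(f["rotation"]); c=(np.array(P,float).reshape(-1,3)-f["xyz"])@R
    return cv2.projectPoints(c,np.zeros(3),np.zeros(3),K(f),np.array(f["distortion"],float))[0].reshape(-1,2)
def snap(n,fn=None,box=None,k=1):
    f=arm.grab_frame(n)
    if fn:
        im=f["img"][...,::-1]
        if box: im=im[box[1]:box[3],box[0]:box[2]]
        cv2.imwrite("pics/"+fn,cv2.resize(im,None,fx=k,fy=k,interpolation=cv2.INTER_CUBIC))
    return f
E
python3 - <<'E'
from h import *
for n in("top","side"):
    f=snap(n,n+"0.png"); print(n,f["xyz"],f["rotation"],f["fovy"],f["cx"],f["cy"],f["distortion"])
print(arm.observe())
E
```

```text
top [ 0.34502836 -0.19847073  1.00305306] [-3.03597172  0.0055433  -1.5987502 ] 56.93727346569085 281.32860197264034 206.53992371056034 [-0.06263043  0.          0.          0.          0.        ]
side [ 0.01106615 -1.09248264  0.69892515] [-2.13174783  0.0203434  -0.47747425] 45.64645444088037 283.8387953459075 206.4679624326367 [-0.08509621  0.          0.          0.          0.        ]
{'t': 0.1, 'q': array([-1.35541789e+00,  1.31069773e-01,  1.48915514e+00,  1.90453399e-05,
        1.52302127e+00, -8.53807675e-02]), 'joint_vel': array([ 7.49627447e-05, -3.80510867e-03, -4.04100558e-03,  9.53431534e-04,
        2.40232315e-04, -3.94329432e-04]), 'joint_efforts': array([ 8.68106126e-04, -5.70951641e+01, -5.01943231e+01, -1.13921994e-04,
        8.09412712e-03,  4.00682154e-06]), 'position': array([ 0.1776719 , -0.57252991,  0.20416723]), 'tool_rot': array([-3.13994677e+00, -1.59960909e-04,  3.00758149e-01]), 'ft_force': array([-0.67490473, -1.56691485,  0.26036867]), 'torque': array([ 0.00600703, -0.00038162, -0.00182083]), 'gripper_force': 0.0, 'width': 0.08555956721935763}
```

View pics/top0.png

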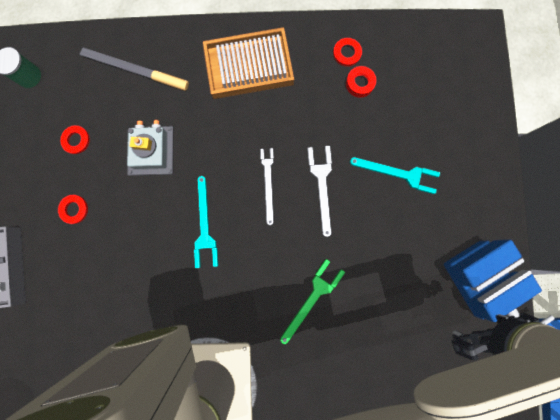

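View pics/side0.png

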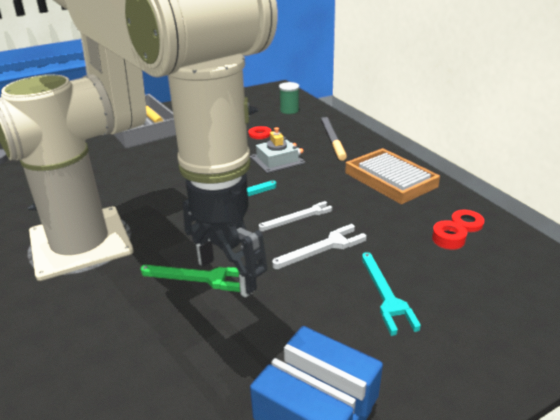

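The top view shows two steel spanners: a small one (mouth 267,155; end 270,222) and a larger one (mouth 319,160; end 327,234). The larger one fits the description; the cyan and green ones are look-alikes. The manifold with its brass nut is at (143,144). Next I'll enlarge both to confirm.

Run:
```python
s=open('h.py').read()
s=s.replace('from plant import arm','from plant import arm\nfrom scipy.spatial.transform import Rotation as Ro').replace('np.array(f["rotation"])','Ro.from_euler("xyz",f["rotation"]).as_matrix()')
open('h.py','w').write(s)
from h import *
f=snap("top"); im=f["img"][...,::-1]
a=cv2.resize(im[115:185,115:185],(560,560),interpolation=cv2.INTER_CUBIC)   # x8
b=cv2.resize(im[135:245,290:350],None,fx=4,fy=4,interpolation=cv2.INTER_CUBIC) # x4
c=np.zeros((560,800,3),np.uint8); c[:,:560]=a; c[:440,560:800]=b
cv2.imwrite("pics/crop1.png",c)
print(p2w(f,[[319,160],[327,234],[268,155],[270,222]],0.016).round(3),p2w(f,[[142,143]],0.089).round(3))
g=snap("side"); print(p2w(g,[[277,131],],0.108).round(3),p2w(g,[[345,238],[278,262]],0.016).round(3))
```

```text
[[ 0.569 -0.297  0.016]
 [ 0.376 -0.31   0.016]
 [ 0.586 -0.165  0.016]
 [ 0.411 -0.166  0.016]] [[0.608 0.14  0.089]]
[[0.607 0.129 0.108]] [[ 0.559 -0.313  0.016]
 [ 0.382 -0.317  0.016]]
```

View pics/crop1.png

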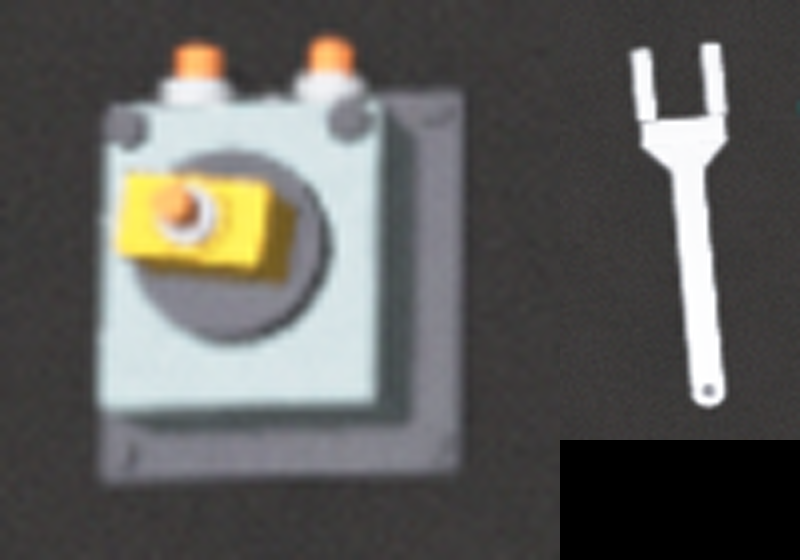

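The crop confirms it: steel spanner, mouth tips centred near (676,43), throat (684,120), handle end (709,403). The nut top has its tube ring at crop (187,215), with the long edge from (127,172) to (272,181).

Run:
```python
from h import *
f=snap("top")
A=lambda x,y:((x+.5)/8-.5+115,(y+.5)/8-.5+115)
B=lambda x,y:((x-560+.5)/4-.5+290,(y+.5)/4-.5+135)
n=p2w(f,[A(187,215),A(127,172),A(272,181),A(262,268),A(117,253)],.089); print("nut",n.round(4), n[1:].mean(0).round(4))
print("tube",p2w(f,[A(178,205)],.108).round(4), "collar", p2w(f,[A(233,248)],.060).round(4))
d=n[1]-n[2]; print(np.degrees(np.arctan2(d[1],d[0])))
s=p2w(f,[B(676,43),B(684,120),B(709,403)],.016); print("sp",s.round(4)); d=s[0]-s[2]; L=np.hypot(d[0],d[1]);print(L,np.degrees(np.arctan2(d[1],d[0])))
print("grip",s[2]+d*(105/235))
g=snap("side","side1.png",(225,110,375,280),4)
```

```text
nut [[0.6123 0.1503 0.089 ]
 [0.6266 0.1694 0.089 ]
 [0.622  0.124  0.089 ]
 [0.5948 0.1267 0.089 ]
 [0.6011 0.1719 0.089 ]] [0.6111 0.148  0.089 ]
tube [[0.6099 0.1459 0.108 ]] collar [[0.6095 0.1464 0.06  ]]
84.2312068307794
sp [[ 0.6075 -0.2978  0.016 ]
 [ 0.5562 -0.3009  0.016 ]
 [ 0.3727 -0.3097  0.016 ]]
0.2351123667310261 2.9132597009371475
grip [ 0.47764291 -0.30436614  0.016     ]
```

View pics/side1.png

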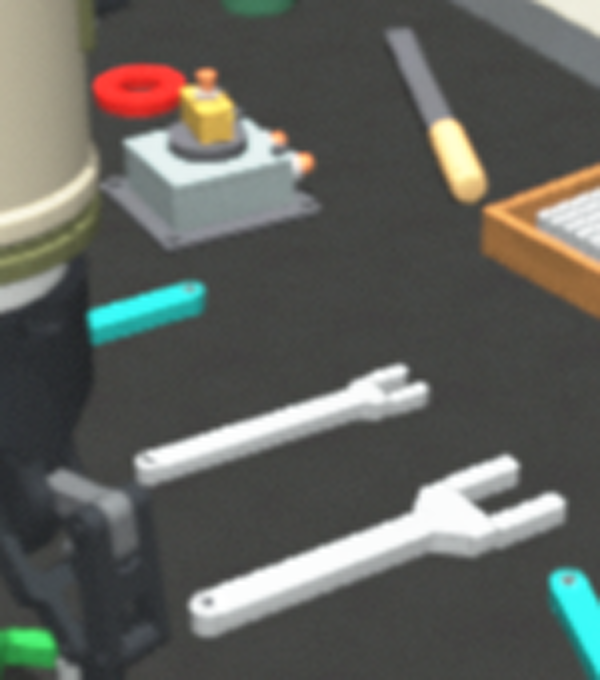

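The side view agrees with the top view: nut on the manifold, steel spanner with the wide mouth nearest. I'm moving above the nut, which I estimate at (0.610, 0.147) with its long axis at about 84°.

Call:
servo_tool:
  increments:
    - [0.7, -0.62, 0, 0]
    - [0.7, -0.62, 0, 0]
    - [0.7, -0.62, 0, 0]
    - [0.7, -0.62, 0, 0]
    - [0.7, -0.62, 0, 0]
    - [0.7, -0.62, 0, 0]
    - [0.7, -0.62, 0, 0]
    - [0.7, -0.62, 0, 0]
    - [0.7, -0.62, 0, 0]
    - [0.7, -0.62, 0, 0]
    - [0.7, -0.62, 0, 0]
    - [0.7, -0.62, 0, 0]

```text
t: 1.8
position: [0.5277, 0.0044, 0.2053]
tool_rot: [3.141, -0.001, 0.301]
ft_force: [0.8, -1.7, 0.6]
width: 0.0854
gripper_force: 0.0
```

Call:
servo_tool:
  increments:
    - [0.7, -0.62, 0, 0]
    - [0.7, -0.62, 0, 0]
    - [0.65, -0.62, 0, 0]
    - [0, 0, 0, -1]
    - [0, 0, 0, -1]
    - [0, 0, 0, -1]
    - [0, 0, 0, -1]
    - [0, 0, 0, -1]
    - [0, 0, 0, -1]
    - [0, 0, 0, -0.7]
    - [0, 0, 0, 0]
  claw: 70
  grip_force: 22

```text
t: 3.18
position: [0.6113, 0.1456, 0.205]
tool_rot: [-3.141, 0.0, 1.469]
ft_force: [-0.0, -0.5, -0.2]
width: 0.0702
gripper_force: 0.0
```

```bash
cat >> h.py <<'E'
def go(x,y,z,yawdeg):
    o=arm.observe(); R=Ro.from_euler("xyz",o["tool_rot"]).as_matrix()
    d=R.T@(np.array([x,y,z])-o["position"])/.06
    dy=(yawdeg-np.degrees(o["tool_rot"][2])+180)%360-180
    print("t",round(o["t"],2),"pos",o["position"].round(4),"rpy",np.degrees(o["tool_rot"]).round(2),"F",o["ft_force"].round(1),"T",o["torque"].round(2),"w",round(o["width"],4),"q",o["q"].round(2)); print("units",d.round(3),"spin",round(-dy/10,3))
E
python3 - <<'E'
from h import *
go(.610,.147,.065,84)
f=snap("top","t2.png",(90,95,190,195),5)
E
```

```text
t 3.17 pos [0.6113 0.1456 0.205 ] rpy [-179.99    0.     84.19] F [-0.  -0.5 -0.2] T [ 0.02 -0.01  0.02] w 0.0702 q [ 0.15  0.21  1.4  -0.    1.53  0.25]
units [ 0.021 -0.023  2.333] spin 0.019
```

View pics/t2.png

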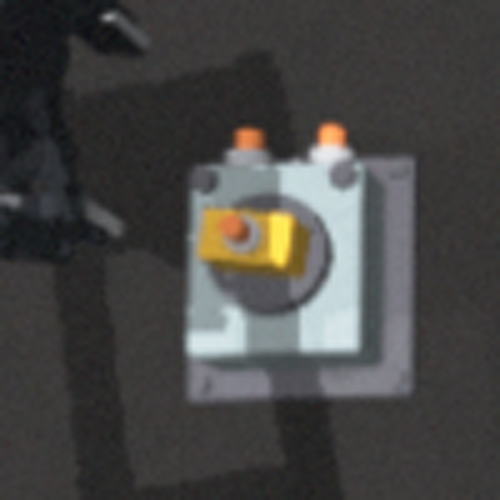

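The fingertips appear at about (114,141) and (118,103), with the nut at (139,142). I'll check those against the projection of the TCP.

Run:
```python
from h import *
f=snap("top")
o=[.6113,.1456]
print(w2p(f,[[*o,.205],[o[0]+.035,o[1],.205],[o[0]-.035,o[1],.205],[.61,.147,.108],[.61,.147,.089]]))
g=snap("side"); print(w2p(g,[[.61,.147,.108],[.61,.147,.089]]), (206.5/4-.5+225,73/4-.5+110),(207/4+225,94/4+110))
```

```text
[[120.24248106 127.24682076]
 [120.69636289 111.63024569]
 [119.81911027 143.05498598]
 [136.34708245 140.16186929]
 [139.24168105 142.28602895]]
[[275.2209482  128.68866574]
 [275.40599187 134.56975191]] (276.125, 127.75) (276.75, 133.5)
```

Call:
servo_tool:
  increments:
    - [0, 0, 0.6, 0]
    - [0, 0, 0.6, 0]
    - [0, 0, 0.6, 0]
    - [0, 0, 0.5, 0]
    - [0, 0, 0, 0]
  claw: 60

```text
t: 3.95
position: [0.6087, 0.1452, 0.0639]
tool_rot: [-3.136, 0.002, 1.469]
ft_force: [-0.2, -0.7, 0.3]
width: 0.06
gripper_force: 0.0
```

Call:
servo_tool:
  increments:
    - [0, 0, 0, 0]
    - [0, 0, 0, 0]
    - [0, 0, 0, 0]
    - [0, 0, 0, 0]
    - [0, 0, 0, 0]
    - [0, 0, 0, 0]
  claw: 15
  grip_force: 22

```text
t: 4.7
position: [0.612, 0.1458, 0.068]
tool_rot: [3.14, -0.0, 1.47]
ft_force: [0.1, -0.5, 6.3]
width: 0.0148
gripper_force: 2.9
```

Run:
```python
from h import *
go(.610,.147,.065,84)
```

```text
t 4.7 pos [0.612  0.1458 0.068 ] rpy [ 1.7992e+02 -2.0000e-02  8.4230e+01] F [ 0.1 -0.5  6.3] T [-0.02  0.14  0.04] w 0.0148 q [0.15 0.31 1.54 0.   1.29 0.25]
units [ 0.017 -0.035  0.05 ] spin 0.023
```

Run:
```python
from h import *
f=snap("top");g=snap("side")
c=np.vstack([cv2.resize(x["img"][b[1]:b[3],b[0]:b[2],::-1],(400,300),interpolation=cv2.INTER_CUBIC) for x,b in((f,(90,95,190,170)),(g,(230,85,330,160)))])
cv2.imwrite("pics/c3.png",c)
```

```text
(no output)
```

View pics/c3.png

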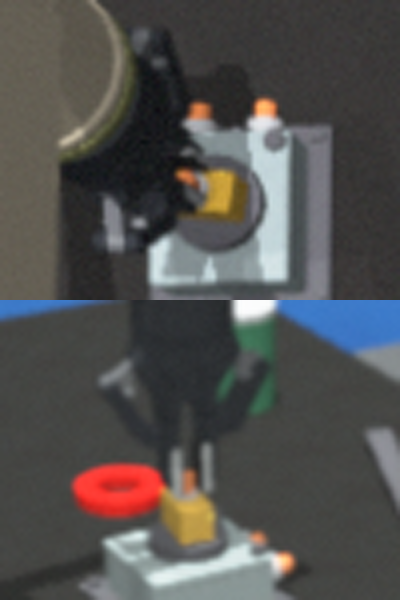

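The fingertips rest on the nut top, on either side of the tube: side view, tips at about (274.5,132.5) and (281.5,132.5), which is z≈0.09. So the real tips stand about 20 mm behind the reported TCP, and I need to open and go about 22 mm lower.

Call:
servo_tool:
  increments:
    - [0, 0, 0, 0]
    - [0, 0, 0, 0]
    - [0, 0, 0, 0]
    - [0, 0, 0.13, 0]
    - [0, 0, 0.12, 0]
    - [0, 0, 0.12, 0]
    - [0, 0, 0, 0]
  claw: 50

```text
t: 5.68
position: [0.6104, 0.1455, 0.0436]
tool_rot: [-3.14, 0.001, 1.47]
ft_force: [0.4, -0.6, 0.1]
width: 0.0499
gripper_force: 0.0
```

Call:
servo_tool:
  increments:
    - [0, 0, 0, 0]
    - [0, 0, 0, 0]
    - [0, 0, 0, 0]
    - [0, 0, 0, 0]
    - [0, 0, 0, 0]
  claw: 15
  grip_force: 22

```text
t: 6.3
position: [0.6111, 0.1458, 0.0453]
tool_rot: [-3.141, -0.0, 1.47]
ft_force: [-5.2, -0.2, 5.7]
width: 0.026
gripper_force: 23.0
```

Run:
```python
from h import *
go(.610,.147,.045,84)
```

```text
t 6.3 pos [0.6111 0.1458 0.0453] rpy [-179.98   -0.     84.24] F [-5.2 -0.2  5.7] T [-0.06  0.9  -0.2 ] w 0.026 q [0.15 0.33 1.56 0.   1.25 0.25]
units [ 0.019 -0.02   0.005] spin 0.024
```

Gripped at width 26.0 mm, as it should be. I'm trimming 1 mm sideways and turning clockwise.

Call:
servo_tool:
  increments:
    - [0, -0.02, 0, 0]
    - [0, 0, 0, 0.6]
    - [0, 0, 0, 0.8]
    - [0, 0, 0, 0.8]
    - [0, 0, 0, 0.8]
    - [0, 0, 0, 0.6]
    - [0, 0, 0, 0]

```text
t: 7.18
position: [0.6107, 0.1459, 0.0453]
tool_rot: [3.141, -0.001, 0.843]
ft_force: [-0.7, 0.8, 3.5]
width: 0.0252
gripper_force: 23.1
```

Run:
```python
from h import *
go(.610,.147,.045,30)
```

```text
t 7.17 pos [0.6107 0.1459 0.0453] rpy [ 1.7995e+02 -6.0000e-02  4.8270e+01] F [-0.7  0.8  3.5] T [ 0.09  0.1  -0.22] w 0.0252 q [0.15 0.33 1.56 0.   1.25 0.88]
units [ 0.005 -0.02   0.006] spin 1.827
```

Call:
servo_tool:
  increments:
    - [0, 0, 0, 0.35]
    - [0, 0, 0, 0.35]
    - [0, 0, 0, 0]

```text
t: 7.55
position: [0.6106, 0.146, 0.0453]
tool_rot: [3.141, -0.001, 0.722]
ft_force: [-1.4, 2.1, 4.1]
width: 0.0254
gripper_force: 23.2
```

Run:
```python
from h import *
go(.610,.147,.045,30)
```

```text
t 7.55 pos [0.6106 0.146  0.0453] rpy [ 1.7997e+02 -6.0000e-02  4.1370e+01] F [-1.4  2.1  4.1] T [ 0.18  0.14 -0.18] w 0.0254 q [0.15 0.33 1.56 0.   1.25 1.  ]
units [ 0.003 -0.019  0.006] spin 1.137
```

Call:
servo_tool:
  increments:
    - [0, 0, 0, 0.25]
    - [0, 0, 0, 0.25]
    - [0, 0, 0, 0]

```text
t: 7.92
position: [0.6106, 0.146, 0.0453]
tool_rot: [3.141, -0.001, 0.635]
ft_force: [0.6, 2.3, 3.7]
width: 0.0254
gripper_force: 22.8
```

Run:
```python
from h import *
go(.610,.147,.045,30)
```

```text
t 7.92 pos [0.6106 0.146  0.0453] rpy [ 1.7998e+02 -6.0000e-02  3.6390e+01] F [0.6 2.3 3.7] T [ 0.23  0.08 -0.11] w 0.0254 q [0.15 0.33 1.56 0.   1.25 1.09]
units [ 0.002 -0.019  0.005] spin 0.639
```

Call:
servo_tool:
  increments:
    - [0, 0, 0, 0.2]
    - [0, 0, 0, 0.2]
    - [0, 0, 0, 0]

```text
t: 8.3
position: [0.6106, 0.146, 0.0453]
tool_rot: [3.141, -0.001, 0.562]
ft_force: [0.1, 3.3, 4.6]
width: 0.0253
gripper_force: 22.7
```

Run:
```python
from h import *
go(.610,.147,.045,30)
```

```text
t 8.3 pos [0.6106 0.146  0.0453] rpy [ 1.7999e+02 -6.0000e-02  3.2180e+01] F [0.1 3.3 4.6] T [ 0.36  0.   -0.08] w 0.0253 q [0.15 0.33 1.56 0.   1.25 1.16]
units [ 0.001 -0.019  0.005] spin 0.218
```

Call:
servo_tool:
  increments:
    - [0, 0, 0, 0.2]
    - [0, 0, 0, 0.2]
    - [0, 0, 0, 0]

```text
t: 8.68
position: [0.6102, 0.1459, 0.0453]
tool_rot: [3.141, -0.0, 0.493]
ft_force: [-1.2, 1.3, 7.1]
width: 0.0256
gripper_force: 25.7
```

Run:
```python
from h import *
go(.610,.147,.045,30)
```

```text
t 8.68 pos [0.6102 0.1459 0.0453] rpy [ 1.7999e+02 -1.0000e-02  2.8230e+01] F [-1.2  1.3  7.1] T [0.27 0.35 0.62] w 0.0256 q [ 0.15  0.33  1.56 -0.    1.25  1.23]
units [ 0.006 -0.018  0.005] spin -0.177
```

Call:
servo_tool:
  increments:
    - [0, 0, 0, 0.12]
    - [0, 0, 0, 0]

```text
t: 8.93
position: [0.6101, 0.1458, 0.0453]
tool_rot: [3.141, 0.0, 0.472]
ft_force: [-1.3, 1.3, 7.2]
width: 0.0253
gripper_force: 32.5
```

Run:
```python
from h import *
go(.610,.147,.045,30)
```

```text
t 8.93 pos [0.6101 0.1458 0.0453] rpy [1.7999e+02 1.0000e-02 2.7060e+01] F [-1.3  1.3  7.2] T [0.16 0.42 0.9 ] w 0.0253 q [ 0.15  0.33  1.56 -0.    1.25  1.25]
units [ 0.008 -0.018  0.005] spin -0.294
```

The torque rose to 0.9 N m, so the nut is finger-tight. I'm releasing, rising and going over to the spanner.

Call:
servo_tool:
  increments:
    - [0, 0, 0, 0]
    - [0, 0, 0, 0]
    - [0, 0, 0, 0]
    - [0, 0, -0.6, 0]
    - [0, 0, -0.8, 0]
    - [0, 0, -0.8, 0]
    - [0, 0, 0, 0]
  claw: 50

```text
t: 9.8
position: [0.6134, 0.1462, 0.1829]
tool_rot: [3.139, -0.009, 0.472]
ft_force: [1.3, -0.2, -0.7]
width: 0.0498
gripper_force: 0.0
```

Call:
servo_tool:
  increments:
    - [-0.67, 0.71, 0, 0]
    - [-0.67, 0.71, 0, 0]
    - [-0.67, 0.71, 0, 0]
    - [-0.67, 0.71, 0, 0]
    - [-0.67, 0.71, 0, 0]
    - [-0.67, 0.71, 0, 0]
    - [-0.67, 0.71, 0, 0]
    - [-0.67, 0.71, 0, 0]
    - [0, 0, 0, -1]
    - [0, 0, 0, -1]
    - [0, 0, 0, -1]
    - [0, 0, 0, -1]

```text
t: 11.3
position: [0.478, -0.3038, 0.1756]
tool_rot: [-3.14, -0.0, 1.175]
ft_force: [-0.4, -0.6, -0.2]
width: 0.0499
gripper_force: 0.0
```

Call:
servo_tool:
  increments:
    - [0, 0, 0, -1]
    - [0, 0, 0, -1]
    - [0, 0, 0, -1]
    - [0, 0, 0, -1]
    - [0, 0, 0, -1]
    - [0, 0, 0, -1]
    - [0, 0, 0, -1]
    - [0, 0, 0, -1]
    - [0, 0, 0, -1]
    - [0, 0, 0, -1]
    - [0, 0, 0, -1]
    - [0, 0, 0, -0.6]

```text
t: 12.8
position: [0.478, -0.3037, 0.1756]
tool_rot: [3.141, -0.001, -3.084]
ft_force: [-0.3, -0.1, 0.6]
width: 0.0497
gripper_force: 0.0
```

Run:
```python
from h import *
go(.4776,-.3044,-.015,-177.1)
f=snap("top");g=snap("side")
c=np.hstack([cv2.resize(x["img"][b[1]:b[3],b[0]:b[2],::-1],(400,600),interpolation=cv2.INTER_CUBIC) for x,b in((f,(110,110,190,230)),(g,(250,130,370,310)))])
c[:,:400]=cv2.resize(f["img"][115:185,115:162,::-1],(400,600),interpolation=cv2.INTER_CUBIC)
cv2.imwrite("pics/c4.png",c)
```

```text
t 12.8 pos [ 0.478  -0.3037  0.1756] rpy [ 1.7994e+02 -8.0000e-02 -1.7672e+02] F [-0.3 -0.1  0.6] T [ 0.04  0.   -0.01] w 0.0497 q [-0.66  0.06  1.62 -0.    1.47 -2.28]
units [ 0.004 -0.015  3.177] spin 0.038
```

View pics/c4.png

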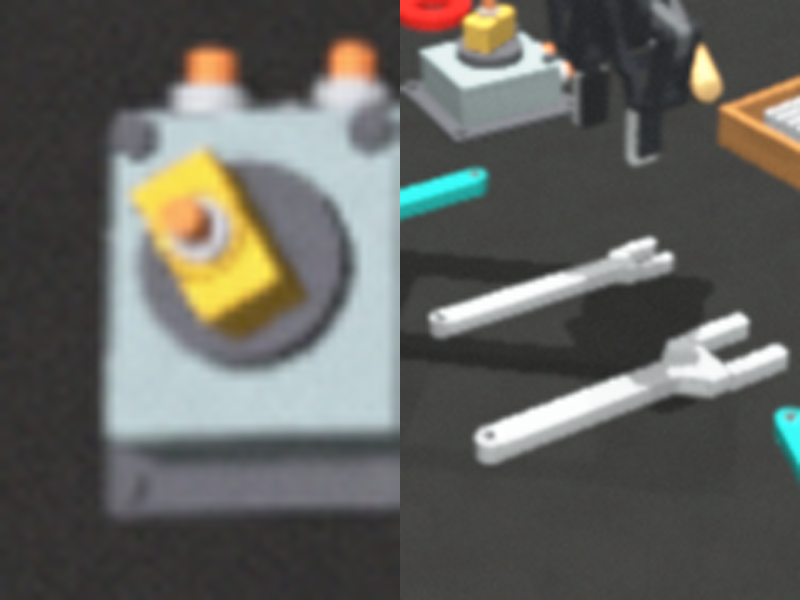

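The nut now lies about 31° anticlockwise. The near fingertip is at about (322,179) in the side view; I'll use it to check the true tip height.

Run:
```python
from h import *
g=arm.grab_frame("side")
for z in(.155,.175,.195,.21,.22):print(z,w2p(g,[[.478,-.304-.028,z],[.478,-.304+.028,z]]).round(1).tolist())
```

```text
0.155 [[320.3, 199.7], [307.1, 188.0]]
0.175 [[320.5, 191.5], [307.1, 180.0]]
0.195 [[320.7, 183.0], [307.2, 171.8]]
0.21 [[320.8, 176.6], [307.2, 165.5]]
0.22 [[320.9, 172.3], [307.2, 161.3]]
```

Call:
servo_tool:
  increments:
    - [0, 0, 0.7, 0]
    - [0, 0, 0.7, 0]
    - [0, 0, 0.7, 0]
    - [0, 0, 0.5, 0]
    - [0, 0, 0.3, 0]
    - [0, 0, 0.28, 0]
    - [0, 0, 0, 0]

```text
t: 13.82
position: [0.4779, -0.3035, -0.0149]
tool_rot: [3.14, -0.001, -3.089]
ft_force: [-0.1, 0.4, 0.4]
width: 0.05
gripper_force: 0.0
```

Call:
servo_tool:
  increments:
    - [0, 0, 0, 0]
    - [0, 0, 0, 0]
    - [0, 0, 0, 0]
    - [0, 0, 0, 0]
    - [0, 0, 0, 0]
  claw: 5
  grip_force: 90

```text
t: 14.45
position: [0.4797, -0.3049, -0.012]
tool_rot: [-3.14, 0.002, -3.089]
ft_force: [-1.7, 0.7, 6.2]
width: 0.0149
gripper_force: 88.1
```

Run:
```python
from h import *
go(.4776,-.3044,-.015,-177.1)
```

```text
t 14.45 pos [ 0.4797 -0.3049 -0.012 ] rpy [-1.7989e+02  1.2000e-01 -1.7697e+02] F [-1.7  0.7  6.2] T [ 0.02  0.27 -0.04] w 0.0149 q [-0.66  0.26  1.76 -0.    1.12 -2.28]
units [0.034 0.011 0.05 ] spin 0.013
```

Run:
```python
from h import *
f=snap("top");g=snap("side")
c=np.hstack([cv2.resize(x["img"][b[1]:b[3],b[0]:b[2],::-1],(400,600),interpolation=cv2.INTER_CUBIC) for x,b in((f,(280,125,360,245)),(g,(260,190,360,340)))])
cv2.imwrite("pics/c5.png",c)
```

```text
(no output)
```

View pics/c5.png

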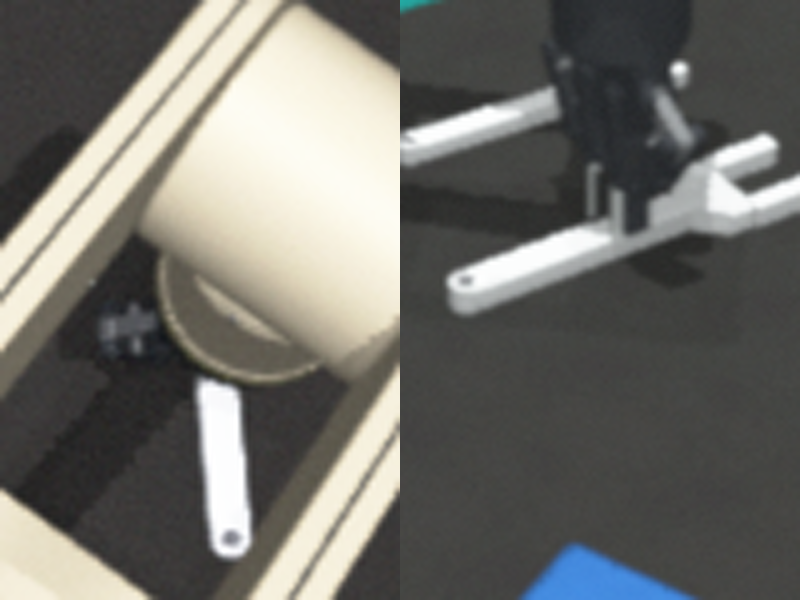

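The tips hold only the upper half of the handle: side view, tip at mid-side near (635,235) in the crop. I'm reopening, going about 5 mm lower and gripping again.

Call:
servo_tool:
  increments:
    - [0, 0, 0, 0]
    - [0, 0, 0, 0]
    - [0, 0, 0.08, 0]
    - [0, 0, 0, 0]
    - [0, 0, 0, 0]
  claw: 34
  grip_force: 60

```text
t: 15.18
position: [0.4784, -0.3038, -0.019]
tool_rot: [3.141, -0.0, -3.089]
ft_force: [0.6, 0.5, -0.0]
width: 0.0338
gripper_force: 0.0
```

Call:
servo_tool:
  increments:
    - [0, 0, 0, 0]
    - [0, 0, 0, 0]
    - [0, 0, 0, 0]
    - [0, 0, 0, 0]
  claw: 10
  grip_force: 60

```text
t: 15.68
position: [0.4788, -0.3041, -0.0184]
tool_rot: [-3.141, 0.0, -3.089]
ft_force: [-0.2, 0.3, 4.0]
width: 0.0179
gripper_force: 59.4
```

Run:
```python
from h import *
go(.4776,-.3044,-.015,-177.1)
```

```text
t 15.68 pos [ 0.4788 -0.3041 -0.0184] rpy [-1.7998e+02  2.0000e-02 -1.7697e+02] F [-0.2  0.3  4. ] T [0.06 0.15 0.01] w 0.0179 q [-0.66  0.27  1.77  0.    1.11 -2.28]
units [ 0.02  -0.004 -0.057] spin 0.013
```

Width 17.9 mm with a proper depth this time. I'm lifting and carrying the spanner.

Call:
servo_tool:
  increments:
    - [0, 0, 0, 0]
    - [0, 0, -0.2, 0]
    - [0, 0, -0.4, 0]
    - [0, 0, -0.5, 0]
    - [0, 0, -0.5, 0]
    - [0, 0, -0.5, 0]
    - [0, 0, -0.4, 0]
    - [0, 0, -0.2, 0]
    - [0, 0, 0, 0]
  grip_force: 90

```text
t: 16.8
position: [0.4788, -0.3042, 0.1438]
tool_rot: [-3.141, 0.001, -3.089]
ft_force: [-0.6, 0.2, -3.8]
width: 0.0173
gripper_force: 88.5
```

Call:
servo_tool:
  increments:
    - [-0.05, 0.3, 0, 0]
    - [-0.1, 0.6, 0, 0]
    - [-0.1, 0.7, 0, 0]
    - [-0.1, 0.7, 0, 0]
    - [-0.1, 0.7, 0, 0]
    - [-0.1, 0.7, 0, 0]
    - [-0.1, 0.7, 0, 0]
    - [-0.1, 0.7, 0, 0]
    - [-0.1, 0.7, 0, 0]
    - [-0.1, 0.5, 0, 0]
    - [0, 0.25, 0, 0]
    - [0, 0, 0, 0]

```text
t: 18.3
position: [0.5136, 0.0924, 0.1423]
tool_rot: [-3.142, -0.002, -3.087]
ft_force: [-0.0, -0.3, -3.7]
width: 0.017
gripper_force: 88.6
```

Call:
servo_tool:
  increments:
    - [0, 0, 0, -0.4]
    - [0, 0, 0, -0.65]
    - [0, 0, 0, -0.65]
    - [0, 0, 0, -0.65]
    - [0, 0, 0, -0.4]
    - [0, 0, 0, 0]
    - [0, 0, 0, 0]

```text
t: 19.18
position: [0.5145, 0.0908, 0.1431]
tool_rot: [3.142, -0.0, -2.611]
ft_force: [0.5, 0.6, -3.3]
width: 0.017
gripper_force: 88.6
```

Run:
```python
from h import *
go(.5163,.0913,.13,-149.5)
f=snap("top");g=snap("side")
c=np.hstack([cv2.resize(x["img"][b[1]:b[3],b[0]:b[2],::-1],(400,600),interpolation=cv2.INTER_CUBIC) for x,b in((f,(100,95,180,215)),(g,(230,75,310,195)))])
cv2.imwrite("pics/c6.png",c)
```

```text
t 19.18 pos [0.5145 0.0908 0.1431] rpy [ 1.800e+02 -3.000e-02 -1.496e+02] F [ 0.5  0.6 -3.3] T [-0.03  0.07  0.01] w 0.017 q [ 0.08 -0.04  1.78 -0.    1.4  -2.02]
units [-0.03  -0.009  0.218] spin -0.01
```

View pics/c6.png

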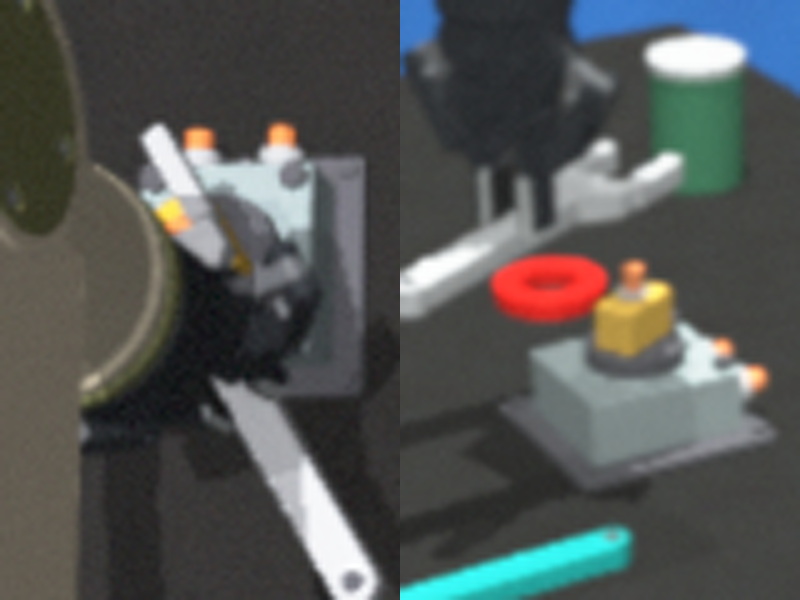

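In the top view one prong tip is at about (131,121) and the handle's hole at (170,211). In the side view the prong tips are near (271,104) and (284,108). I'll compare these with the predicted spanner pose.

Run:
```python
from h import *
f=arm.grab_frame("top");g=arm.grab_frame("side")
a=np.radians(30.4); X=np.array([np.cos(a),np.sin(a)]); Y=np.array([-X[1],X[0]])
o=np.array([.5145,.0908])+.1087*X; print(o)
for n,p in dict(tipL=(20,23),tipR=(20,-23),end=(-215,0),hole=(-207,0),thrL=(-28,0)).items():
    P=[*(o+p[0]/1e3*X+p[1]/1e3*Y),.1775]; print(n,w2p(f,[P]).round(1),w2p(g,[P]).round(1))
```

```text
[0.60825524 0.14580587]
tipL [[112.1 130.4]] [[271.4 103.3]]
tipR [[129.8 119.6]] [[284.6 106. ]]
end [[173.1 214.2]] [[228.7 133. ]]
hole [[171.3 211. ]] [[230.6 131.9]]
thrL [[131.2 142.7]] [[268.8 109.9]]
```

The prediction matches the pictures within 2 px. I'm lowering onto the nut.

Call:
servo_tool:
  increments:
    - [-0.03, -0.01, 0.2, 0]
    - [0, 0, 0.3, 0]
    - [0, 0, 0.2, 0]
    - [0, 0, 0.15, 0]
    - [0, 0, 0, 0]

```text
t: 20.0
position: [0.5157, 0.0918, 0.0911]
tool_rot: [3.141, -0.002, -2.609]
ft_force: [0.2, -0.6, -4.0]
width: 0.0171
gripper_force: 88.6
```

Call:
servo_tool:
  increments:
    - [0, 0, 0.15, 0]
    - [0, 0, 0.15, 0]
    - [0, 0, 0.15, 0]
    - [0, 0, 0.15, 0]
    - [0, 0, 0, 0]

```text
t: 20.62
position: [0.5156, 0.0918, 0.055]
tool_rot: [3.141, -0.002, -2.609]
ft_force: [-0.4, 0.3, -3.1]
width: 0.0167
gripper_force: 88.6
```

Call:
servo_tool:
  increments:
    - [0, 0, 0.1, 0]
    - [0, 0, 0.08, 0]
    - [0, 0, 0, 0]

```text
t: 21.0
position: [0.5162, 0.0919, 0.045]
tool_rot: [3.141, -0.001, -2.609]
ft_force: [0.5, -0.0, -3.6]
width: 0.0166
gripper_force: 88.6
```

Run:
```python
from h import *
go(.5163,.0913,.043,-149.5)
```

```text
t 21.0 pos [0.5162 0.0919 0.045 ] rpy [ 1.7998e+02 -4.0000e-02 -1.4947e+02] F [ 0.5 -0.  -3.6] T [-0.05  0.07 -0.03] w 0.0166 q [ 0.08  0.07  1.86  0.    1.22 -2.03]
units [ 0.003 -0.009  0.033] spin 0.003
```

Spanner is on the nut without contact forces. I'm swinging clockwise to take up the play.

Call:
servo_tool:
  increments:
    - [-0.002, 0.063, 0, 0.2]
    - [-0.002, 0.063, 0, 0.2]
    - [-0.002, 0.063, 0, 0.2]
    - [0, 0, 0, 0]

```text
t: 21.5
position: [0.5115, 0.1022, 0.0457]
tool_rot: [-3.142, 0.0, -2.713]
ft_force: [0.3, 0.3, -2.7]
width: 0.0172
gripper_force: 88.6
```

Call:
servo_tool:
  increments:
    - [-0.001, 0.047, 0, 0.15]
    - [0, 0, 0, 0]

```text
t: 21.75
position: [0.5103, 0.1047, 0.0455]
tool_rot: [3.142, 0.0, -2.74]
ft_force: [-0.1, -0.3, -3.6]
width: 0.0169
gripper_force: 88.6
```

```bash
cat >> h.py <<'E'
def sp(ax=(.610,.1465)):
    o=arm.observe(); yaw=o["tool_rot"][2]; a=yaw+np.pi; X=np.array([np.cos(a),np.sin(a)]);Y=np.array([-X[1],X[0]])
    v=np.array(ax)-o["position"][:2]; F=o["ft_force"][:2]
    print("t",round(o["t"],2),"ang",round(np.degrees(a),2),"TCP-axis ang",round(np.degrees(np.arctan2(v[1],v[0])),2),"r",np.hypot(*v).round(4),"z",o["position"][2].round(4),"Fx,Fy(sp)",(F@X).round(1),(F@Y).round(1),"Fz",o["ft_force"][2].round(1),"Tz",o["torque"][2].round(2),"axis M",(o["torque"][2]+(-v[0]*F[1]+v[1]*F[0])).round(2),"q6",o["q"][5].round(2))
E
python3 -c "from h import *;sp()"
```

```text
t 21.75 ang 23.02 TCP-axis ang 22.73 r 0.1081 z 0.0455 Fx,Fy(sp) -0.2 -0.2 Fz -3.6 Tz 0.01 axis M 0.03 q6 -1.87
```

Call:
servo_tool:
  increments:
    - [-0.001, 0.047, 0, 0.15]
    - [0, 0, 0, 0]

```text
t: 22.0
position: [0.5092, 0.1074, 0.0455]
tool_rot: [3.142, -0.0, -2.766]
ft_force: [0.3, -0.0, -3.1]
width: 0.0171
gripper_force: 88.6
```

```bash
python3 -c "from h import *;sp()"
```

```text
t 22.0 ang 21.51 TCP-axis ang 21.21 r 0.1081 z 0.0455 Fx,Fy(sp) 0.2 -0.1 Fz -3.1 Tz -0.01 axis M -0.0 q6 -1.84
```

Call:
servo_tool:
  increments:
    - [-0.001, 0.047, 0, 0.15]
    - [0, 0, 0, 0]

```text
t: 22.25
position: [0.5083, 0.11, 0.0455]
tool_rot: [-3.141, 0.0, -2.792]
ft_force: [0.1, -0.3, -3.0]
width: 0.0169
gripper_force: 88.6
```

```bash
python3 -c "from h import *;sp()"
```

```text
t 22.25 ang 20.0 TCP-axis ang 19.76 r 0.1081 z 0.0455 Fx,Fy(sp) -0.0 -0.4 Fz -3.0 Tz -0.09 axis M -0.05 q6 -1.81
```

Call:
servo_tool:
  increments:
    - [-0.001, 0.047, 0, 0.15]
    - [0, 0, 0, 0]

```text
t: 22.5
position: [0.5076, 0.1125, 0.0456]
tool_rot: [-3.141, 0.0, -2.819]
ft_force: [2.3, -2.1, -2.3]
width: 0.0169
gripper_force: 88.7
```

```bash
python3 -c "from h import *;sp()"
```

```text
t 22.5 ang 18.5 TCP-axis ang 18.37 r 0.1079 z 0.0456 Fx,Fy(sp) 1.5 -2.7 Fz -2.3 Tz -0.12 axis M 0.18 q6 -1.77
```

Call:
servo_tool:
  increments:
    - [-0.001, 0.047, 0, 0.15]
    - [0, 0, 0, 0]

```text
t: 22.75
position: [0.5069, 0.1148, 0.0456]
tool_rot: [-3.14, 0.0, -2.845]
ft_force: [2.5, -4.8, -4.3]
width: 0.0165
gripper_force: 88.7
```

```bash
python3 -c "from h import *;sp()"
```

```text
t 22.75 ang 16.97 TCP-axis ang 17.11 r 0.1079 z 0.0456 Fx,Fy(sp) 1.0 -5.3 Fz -4.3 Tz 0.04 axis M 0.62 q6 -1.74
```

Call:
servo_tool:
  increments:
    - [-0.001, 0.047, 0, 0.15]
    - [0, 0, 0, 0]

```text
t: 23.0
position: [0.5062, 0.1169, 0.0456]
tool_rot: [-3.139, 0.0, -2.872]
ft_force: [2.4, -7.5, -4.9]
width: 0.0167
gripper_force: 88.7
```

```bash
python3 -c "from h import *;sp()"
```

```text
t 23.0 ang 15.47 TCP-axis ang 15.9 r 0.1079 z 0.0456 Fx,Fy(sp) 0.3 -7.9 Fz -4.9 Tz 0.18 axis M 1.03 q6 -1.71
```

Call:
servo_tool:
  increments:
    - [-0.001, 0.047, 0, 0.15]
    - [0, 0, 0, 0]

```text
t: 23.25
position: [0.5055, 0.1197, 0.0456]
tool_rot: [-3.139, 0.0, -2.898]
ft_force: [2.1, -7.6, -2.8]
width: 0.0166
gripper_force: 88.8
```

```bash
python3 -c "from h import *;sp()"
```

```text
t 23.25 ang 13.97 TCP-axis ang 14.39 r 0.1079 z 0.0456 Fx,Fy(sp) 0.2 -7.9 Fz -2.8 Tz 0.26 axis M 1.11 q6 -1.68
```

Steady sliding torque of 1.1 N m, starting at about 15.6°, so the end target is about −44.4°. I'm swinging 50° now.

Call:
servo_tool:
  increments:
    - [-0.007, 0.157, 0, 0.5]
    - [-0.007, 0.157, 0, 0.5]
    - [-0.007, 0.157, 0, 0.5]
    - [-0.007, 0.157, 0, 0.5]
    - [-0.007, 0.157, 0, 0.5]
    - [0, 0, 0, 0]

```text
t: 24.0
position: [0.5039, 0.1669, 0.0454]
tool_rot: [-3.14, 0.0, 2.949]
ft_force: [1.0, -6.8, -3.6]
width: 0.0172
gripper_force: 88.8
```

```bash
python3 -c "from h import *;sp()"
```

```text
t 24.0 ang 348.95 TCP-axis ang -10.88 r 0.108 z 0.0454 Fx,Fy(sp) 2.3 -6.5 Fz -3.6 Tz 0.18 axis M 0.89 q6 -1.15
```

Call:
servo_tool:
  increments:
    - [-0.007, 0.157, 0, 0.5]
    - [-0.007, 0.157, 0, 0.5]
    - [-0.007, 0.157, 0, 0.5]
    - [-0.007, 0.157, 0, 0.5]
    - [-0.007, 0.157, 0, 0.5]
    - [0, 0, 0, 0]

```text
t: 24.75
position: [0.5222, 0.2098, 0.0451]
tool_rot: [-3.139, 0.0, 2.512]
ft_force: [-0.1, -5.5, -2.6]
width: 0.0171
gripper_force: 89.0
```

Run:
```python
from h import *
sp()
f=snap("top");g=snap("side")
c=np.hstack([cv2.resize(x["img"][b[1]:b[3],b[0]:b[2],::-1],(400,600),interpolation=cv2.INTER_CUBIC) for x,b in((f,(90,95,170,215)),(g,(240,75,310,180)))])
cv2.imwrite("pics/c7.png",c)
```

```text
t 24.75 ang 323.95 TCP-axis ang -35.78 r 0.1083 z 0.0451 Fx,Fy(sp) 3.2 -4.5 Fz -2.6 Tz 0.4 axis M 0.89 q6 -0.65
```

View pics/c7.png

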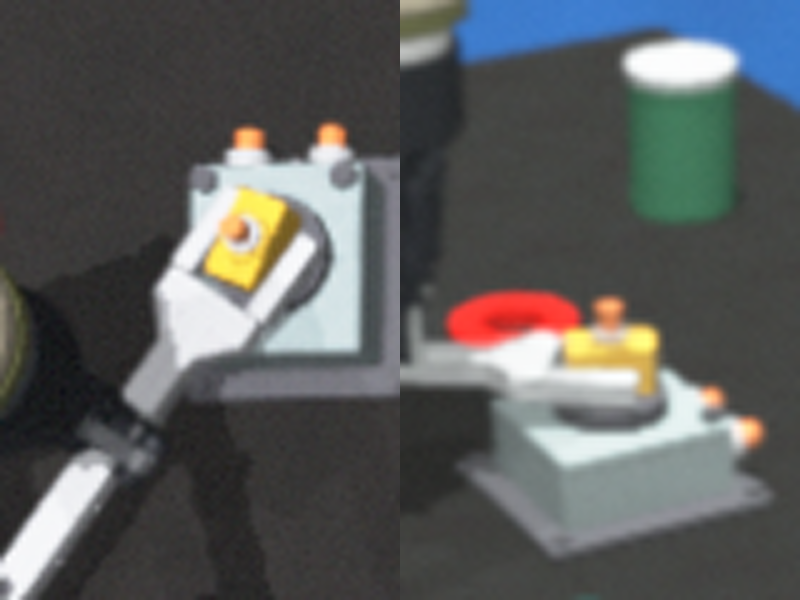

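The spanner sits on the nut (top view). The nut reads about −20°, so roughly 51° of tightening is done, matching the arm's figure (51.4°). 8.6° remains.

Call:
servo_tool:
  increments:
    - [-0.0025, 0.094, 0, 0.3]
    - [-0.0025, 0.094, 0, 0.3]
    - [0, 0, 0, 0]

```text
t: 25.22
position: [0.529, 0.2184, 0.045]
tool_rot: [-3.139, 0.0, 2.408]
ft_force: [-0.7, -5.0, -1.8]
width: 0.0169
gripper_force: 89.1
```

```bash
python3 -c "from h import *;sp()"
```

```text
t 25.23 ang 317.98 TCP-axis ang -41.6 r 0.1083 z 0.045 Fx,Fy(sp) 2.8 -4.2 Fz -1.8 Tz 0.48 axis M 0.93 q6 -0.53
```

Call:
servo_tool:
  increments:
    - [-0.002, 0.085, 0, 0.27]
    - [0, 0, 0, 0]

```text
t: 25.48
position: [0.5324, 0.2221, 0.045]
tool_rot: [-3.139, 0.0, 2.361]
ft_force: [-0.3, -5.6, -3.0]
width: 0.0169
gripper_force: 89.1
```

Run:
```python
from h import *
sp()
f=snap("top"); cv2.imwrite("pics/c8.png",cv2.resize(f["img"][120:170,115:165,::-1],(600,600),interpolation=cv2.INTER_CUBIC))
```

```text
t 25.48 ang 315.29 TCP-axis ang -44.25 r 0.1083 z 0.045 Fx,Fy(sp) 3.7 -4.2 Fz -3.0 Tz 0.48 axis M 0.93 q6 -0.48
```

View pics/c8.png

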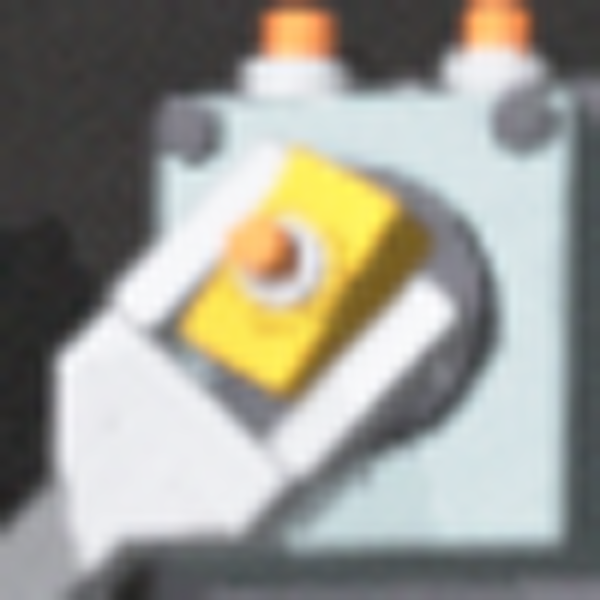

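The nut's edges read −30° to −33°, and the arm's figure is 59.9° of tightening, so I'm stopping here. I'm backing off within the play and lifting.

Call:
servo_tool:
  increments:
    - [-0.004, -0.11, 0, -0.35]
    - [-0.004, -0.11, 0, -0.35]
    - [-0.004, -0.11, 0, -0.35]
    - [0, 0, 0, 0]

```text
t: 26.02
position: [0.5201, 0.2076, 0.0453]
tool_rot: [-3.141, -0.001, 2.544]
ft_force: [0.9, 0.6, -3.9]
width: 0.0169
gripper_force: 88.8
```

```bash
python3 -c "from h import *;sp()"
```

```text
t 26.02 ang 325.77 TCP-axis ang -34.18 r 0.1087 z 0.0453 Fx,Fy(sp) 0.4 1.1 Fz -3.9 Tz -0.06 axis M -0.18 q6 -0.69
```

Call:
servo_tool:
  increments:
    - [0, 0, -0.15, 0]
    - [0, 0, -0.3, 0]
    - [0, 0, -0.5, 0]
    - [0, 0, -0.5, 0]
    - [0, 0, -0.4, 0]
    - [0, 0, -0.15, 0]
    - [0, 0, 0, 0]

```text
t: 26.9
position: [0.5212, 0.2077, 0.1666]
tool_rot: [3.14, 0.001, 2.545]
ft_force: [-0.9, 0.2, -2.7]
width: 0.0171
gripper_force: 88.9
```

Run:
```python
from h import *
sp(); go(.4788,-.3041,.16,-177)
```

```text
t 26.9 ang 325.82 TCP-axis ang -34.6 r 0.1078 z 0.1666 Fx,Fy(sp) -0.8 -0.4 Fz -2.7 Tz 0.03 axis M 0.07 q6 -0.69
t 26.9 pos [0.5212 0.2077 0.1666] rpy [1.7991e+02 7.0000e-02 1.4582e+02] F [-0.9  0.2 -2.7] T [0.02 0.1  0.03] w 0.0171 q [ 0.29  0.04  1.65  0.    1.45 -0.69]
units [-4.207 -7.455  0.103] spin -3.718
```

Call:
servo_tool:
  increments:
    - [-0.18, -0.3, 0, 0]
    - [-0.35, -0.6, 0, 0]
    - [-0.39, -0.7, 0, 0]
    - [-0.39, -0.7, 0, 0]
    - [-0.39, -0.7, 0, 0]
    - [-0.39, -0.7, 0, 0]
    - [-0.39, -0.7, 0, 0]
    - [-0.39, -0.7, 0, 0]
    - [-0.39, -0.7, 0, 0]
    - [-0.39, -0.7, 0, 0]
    - [-0.35, -0.6, 0, 0]
    - [-0.2, -0.35, 0, 0]

```text
t: 28.4
position: [0.4762, -0.306, 0.1641]
tool_rot: [-3.141, -0.002, 2.543]
ft_force: [0.2, 1.3, -2.6]
width: 0.0166
gripper_force: 88.9
```

Call:
servo_tool:
  increments:
    - [0, 0, 0, -0.4]
    - [0, 0, 0, -0.7]
    - [0, 0, 0, -0.8]
    - [0, 0, 0, -0.8]
    - [0, 0, 0, -0.7]
    - [0, 0, 0, -0.3]
    - [0, 0, 0, 0]

```text
t: 29.28
position: [0.4775, -0.3034, 0.1646]
tool_rot: [3.14, -0.001, -3.092]
ft_force: [0.7, 0.2, -3.2]
width: 0.0171
gripper_force: 89.0
```

Run:
```python
from h import *
go(.4788,-.3041,-.0175,-177)
f=snap("top");g=snap("side")
c=np.hstack([cv2.resize(x["img"][b[1]:b[3],b[0]:b[2],::-1],(400,600),interpolation=cv2.INTER_CUBIC) for x,b in((f,(115,120,155,180)),(g,(240,140,380,350)))])
cv2.imwrite("pics/c9.png",c)
```

```text
t 29.27 pos [ 0.4775 -0.3034  0.1646] rpy [ 1.7994e+02 -7.0000e-02 -1.7718e+02] F [ 0.7  0.2 -3.2] T [ 0.01  0.07 -0.02] w 0.0171 q [-0.66  0.06  1.64  0.    1.45 -2.28]
units [-0.025 -0.015  3.036] spin -0.018
```

View pics/c9.png

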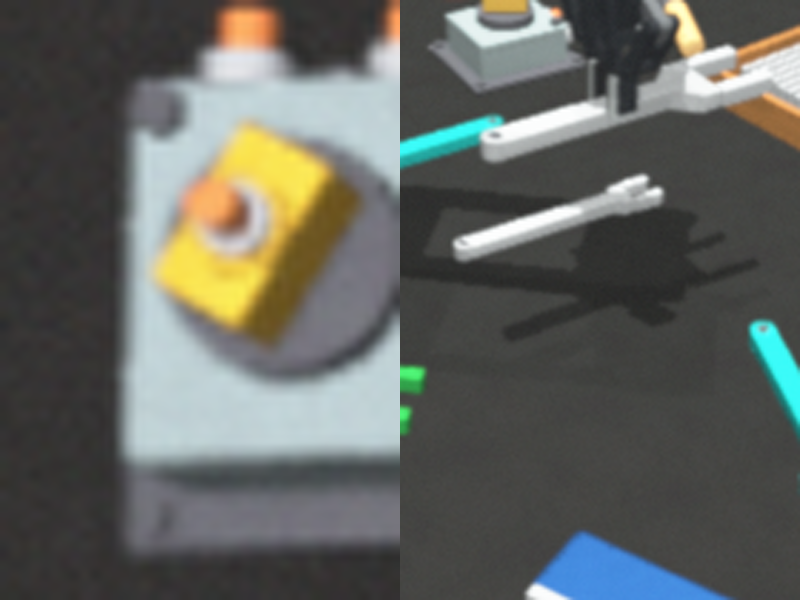

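The nut is now free of the spanner at about −30°, against +30.5° finger-tight, so it has turned by about 60°. The spanner is level above its old place, so I'm laying it down.

Call:
servo_tool:
  increments:
    - [0, 0, 0.3, 0]
    - [0, 0, 0.55, 0]
    - [0, 0, 0.6, 0]
    - [0, 0, 0.6, 0]
    - [0, 0, 0.4, 0]
    - [0, 0, 0.25, 0]
    - [0, 0, 0.15, 0]
    - [0, 0, 0.1, 0]
    - [0, 0, 0.05, 0]
    - [0, 0, 0, 0]

```text
t: 30.62
position: [0.4785, -0.3041, -0.014]
tool_rot: [-3.141, 0.001, -3.092]
ft_force: [-0.2, -0.4, -3.4]
width: 0.0167
gripper_force: 88.9
```

Call:
servo_tool:
  increments:
    - [0, 0, 0.03, 0]
    - [0, 0, 0, 0]

```text
t: 30.88
position: [0.4783, -0.304, -0.0161]
tool_rot: [-3.141, 0.0, -3.092]
ft_force: [0.4, -0.3, -3.6]
width: 0.0169
gripper_force: 88.9
```

Call:
servo_tool:
  increments:
    - [0, 0, 0, 0]
    - [0, 0, 0, 0]
    - [0, 0, 0, 0]
  claw: 45

```text
t: 31.25
position: [0.4785, -0.3042, -0.0159]
tool_rot: [-3.141, 0.001, -3.092]
ft_force: [0.2, 0.7, 0.1]
width: 0.0451
gripper_force: 0.0
```

Call:
servo_tool:
  increments:
    - [0, 0, -0.3, 0]
    - [0, 0, -0.6, 0]
    - [0, 0, -0.8, 0]
    - [0, 0, -0.8, 0]
    - [0, 0, -0.5, 0]
    - [0, 0, 0, 0]
    - [0, 0, 0, 0]
    - [0, 0, 0, 0]

```text
t: 32.25
position: [0.4773, -0.3032, 0.1622]
tool_rot: [3.14, -0.002, -3.092]
ft_force: [1.1, 0.4, -0.5]
width: 0.0449
gripper_force: 0.0
```

Run:
```python
from h import *
go(.4788,-.3041,-.0175,-177)
f=snap("side"); im=f["img"][...,::-1]; cv2.imwrite("pics/c10.png",im)
```

```text
t 32.25 pos [ 0.4773 -0.3032  0.1622] rpy [ 1.7990e+02 -1.1000e-01 -1.7717e+02] F [ 1.1  0.4 -0.5] T [ 0.05 -0.02  0.06] w 0.0449 q [-0.66  0.06  1.64  0.    1.44 -2.28]
units [-0.03  -0.021  2.996] spin -0.017
```

View pics/c10.png

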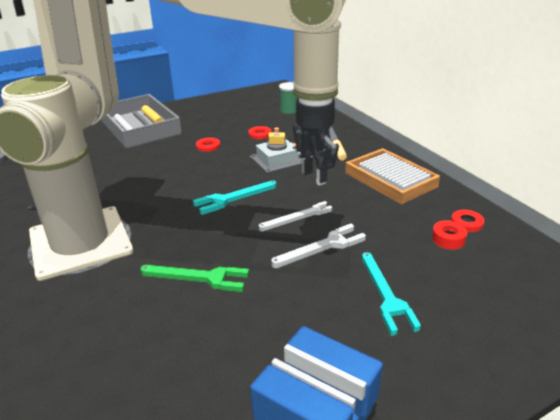

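The spanner lies flat on the bench at (320,245), the gripper is clear and nothing else has moved. I'm handing in.

```bash
python3 -c "from h import *;print(arm.close_job())"
```

```text
the job is handed in; nothing more can be done
None
```

The job is handed in, with no verdict returned: I ran the nut finger-tight, tightened it a further 60° or so with the larger steel spanner (59.9° by the arm, about 61° by camera), and laid the spanner flat on the bench after about 32 s.

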